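Sort two tagged castings and shut the scrap drawer

ROBOT

A 7-joint arm with a two-finger parallel gripper is mounted at the origin on the work surface. World frame = base frame: x ahead of the robot, y to its left, z up, the work surface at z = 0. Lengths are in m, angles in degrees, forces in N, time in s.
With the tool pointing down it reaches from about 0.35 to 0.775 m from the base axis. Payload 3.1 kg.
Tool frame: the origin (TCP) lies midway between the tips of the shut fingers; the grasp point (between the pads) lies 19 mm behind it; z points along the fingers, y is the line along which they close (so a half turn about z gives the same grasp; the last joint's range is limited). The gripper opens to 85 mm and grips with 20 to 120 N. Pads are 22 mm wide; open, the fingers measure 114 mm over their backs; the gripper's body (76 mm by 85 mm) begins 54 mm behind the grasp point. The pads swing forward as they close: fully open they stand 13 mm farther back than shut.
Start: joints at [-72.462, 17.813, 0.802, 86.603, -0.252, 75.585, -1.558], TCP at [0.187, 0.517, 0.231] pointing down, gripper open.
Joint ranges: [-154.91, 154.91], [-16.99, 109.72], [-72.82, 74.43], [7.12, 147.25], [-82.49, 262.49], [11.32, 116.49], [-174.64, 174.64]. Speed limits (degrees/s): [159.86, 159.86, 180, 180, 180, 180, 180].

INTERFACE

Orientations are given as [roll, pitch, yaw] about the fixed x, y, z axes, in that order (R = Rz(yaw) Ry(pitch) Rx(roll)).
In Python, from station import arm gives the robot as it stands. The module is installed in compiled form; this text tells all that it offers.
- The arm moves only by the tool step_arm, never from a script. Its arguments are lists of equal length, an entry for each row: "translation": the shift along the tool's x, y, z normalised to -1 to 1, where 1 is 0.08 m, a list of three; "rotation": the turn, a rotation vector about the tool's x, y, z normalised to -1 to 1, where 1 is pi rad, a list of three. A call has 1 to 12 rows; each row is the pose to reach, as a shift and turn from the pose commanded when the call began, along the tool's axes at that moment, turning the shorter way round; what a row does not reach only later rows make up. A row lasts 1/8 s, in which the tool goes at most 62.5 mm and 10.7 degrees, less where a joint would pass 70% of its speed; a pose out of reach is approached as far as the arm can. A call with a number of a shift or a turn outside -1 to 1 is refused whole. A call with a gripper value outside its range is refused whole. "claw" is the opening, from 0 (shut) to 1 (fully open), set as the call begins (left out, the last holds). The fingers move at their own pace and stop on an object; "squeeze" is the grip in N (left out, the last holds). Time passes only in rows, so rows that repeat a pose let the fingers close. It gives the time, the measured TCP pose, the force, the opening and the grip force at its end, in the units of the state.
- arm.state(): the state, without advancing time (a new reading comes with each control period).
- arm.get_image(name): name is "scene" or "top"; returns a dict with "frame" (480x640x3 uint8, red, green, blue), "fx", "fy", "cx", "cy" (pixels), "D" ([k1, k2, p1, p2, k3] as OpenCV has them; the pictures are not rectified), "R" (3x3) and "t" (3): a world point X has camera coordinates R X + t. Camera axes: x right, y down, z forward; pixel columns grow to the right and rows downward; lengths in m; the calibration is good to about 2 mm. A picture is of the moment at which its call begins. There is no depth.
- arm.job_done(): hands the job in; it is judged then, once.
The state is a dict: "t": time; "qpos": joint angles; "joint_vel": joint speeds; "tau": joint torques, N m; "ee_pos": TCP position; "ee_rot": TCP orientation; "wrist_force": force on the tool from outside, world axes, zero at the start; "moment": the same for the moment, N m; "grip_width": finger opening in m; "gripper_force": force on a finger pad.
Only numpy, scipy, OpenCV 4.12 (cv2) and the standard library are available. Lean on these libraries where they do the work, as an engineer would, in place of code of your own. Each camera call takes 0.05 s, during which the arm holds its last target. There are 200 camera calls.

TASK

Sort the two square copper castings on the soldering plate by the shape of the white tag on top: slide the one with the round tag fully home into the three-sided steel nest, and sweep the one with the bar-shaped tag off the plate's edge into the open scrap drawer below, and push that drawer fully shut. Slide the castings along the plate, do not lift them, and leave the black block and the little white pot beside the nest, and the screwdriver, where they are.

Things in the scene. Friction and masses are not known exactly. Their poses are not given: they have to be found in the camera images.
- platform: soldering platform: wooden box 300 (its x) x 280 (its y) x 85 mm high with a flat steel plate as its top, fixed to the table. Origin: centre of its underside; the plate surface is at z = 85 mm. Its -x side is the edge over the drawer, at x = -150 mm (no rim); there the drawer slides out. The drawer's direction of opening is about the world's +y.
- drawer (a joint): scrap drawer under the platform, sliding along the platform's x axis. Value in m: 0 = fully shut, grows as it comes out towards the platform's -x, at most 0.125; it starts open. Slides with light friction (some 2 N).
- drawer_in (a point): centre of the drawer's inner floor (moves with the drawer, axes as the platform's). Inside 265 (x) x 224 (y) mm, walls 39 mm above this floor; front panel 12 mm thick, 276 mm wide, its top 71 mm above the table. Drawer shut: this point lies at platform x = -15.5 mm, z = 11 mm.
- drawer_handle (a point): middle of the drawer's dark bar handle, about 10 mm thick, 120 mm long along the platform's y, 35 mm in front of the front panel, 41 mm above the table (moves with the drawer).
- nest: pass nest: low three-sided fence of dark steel, 12 mm high, fixed on the plate. Origin: on the plate, where the centre of a seated casting's underside belongs; +x points to its back stop (inner face at x = 27 mm), side walls at y = +-31 mm (inner faces, 62 mm apart) from the stop to x = -15 mm, then a flared mouth to x = -33 mm, open towards -x; overall about 100 mm wide at the mouth.
- casting_round: square copper casting 54 x 54 x 14 mm, about 0.18 kg, with a white round tag (38 mm across, 4 mm thick) on top: passes, belongs in the nest. Origin: centre of its underside, z up, x and y along its sides.
- casting_bar: square copper casting 54 x 54 x 14 mm, about 0.18 kg, with a white bar-shaped tag (48 x 9 mm, 4 mm thick, along its x) on top: rejected, belongs in the scrap drawer. Origin: centre of its underside, z up.
- charcoal: black block 50 x 36 x 24 mm on the plate beside the nest, a bystander. Origin: centre of its underside.
- flux_pot: small white lidded pot, 32 mm across, 32 mm high, on the plate at the other side of the nest, a bystander. Origin: centre of its underside.
- driver: screwdriver lying on the table beyond the end of the platform away from the drawer, some 200 mm long, a bystander. Origin: underside, near its middle.
Mind the look-alikes: they are no part of the job. What is shaped like the casting_round but purple is not meant.

How it is judged (in metres and radians):
At the end, for the whole second after the job is handed in: The round-tagged casting lies flat and at rest in the nest, its centre within 6 mm of the seated place along the nest and 8 mm across, square to it within 0.14 rad; the bar-tagged casting is inside the drawer (any way up); the drawer is shut to within 4 mm (x of casting_round in the frame of nest between -0.006 and 0.006 m and y of casting_round in the frame of nest between -0.008 and 0.008 m and z of casting_round in the frame of nest between -0.005 and 0.005 m and (angle between the x axis of casting_round and the x axis of nest, either way round below 0.14 rad or angle between the x axis of casting_round and the y axis of nest, either way round below 0.14 rad) and angle between casting_round's own z axis and vertical below 0.1 rad and linear speed of casting_round below 0.02 m/s and x of casting_bar in the frame of drawer_in between -0.135 and 0.135 m and y of casting_bar in the frame of drawer_in between -0.115 and 0.115 m and z of casting_bar in the frame of drawer_in between -0.01 and 0.055 m and value of joint drawer below 0.004 m); the robot touches nothing.
It fails at once if a casting is lifted more than 20 mm off the plate (height (world z) of any of casting_round, casting_bar above 0.105 m).
It fails at once if a bystander is moved more than 25 mm (distance of any of charcoal, flux_pot, driver from where it was at the start of the episode above 0.025 m).
It also fails if it takes over 59 s, if anything falls off the work surface, if the arm or the gripper's body presses on something with over 40 N, if the wrist force passes 120 N, or if a joint passes its speed limit or range.

## Working session

There is one attempt and no reset: what is moved stays moved. The work goes in short steps, Python scripts to look and compute and a tool call to move; the robot and the scene stay as the last step left them, time stands still between calls to the robot, and variables do not carry over. Pictures are saved under pics/ and viewed, at most 10 in all, crops included, and the job is handed in when it is done.

Besides the shell and the picture viewer there is one more tool, called as name(argument=value, ...) on one line, values as JSON. step_arm: Moves the arm, as the interface text tells. Its arguments: {"type":"object","properties":{"translation":{"type":"array"},"rotation":{"type":"array"},"claw":{"type":"number"},"squeeze":{"type":"number"}},"required":["translation","rotation"]}

```bash
mkdir -p pics; cat > h.py <<'E'
import numpy as np, cv2
from station import arm
def grab(n):
    g=arm.get_image(n); g['K']=np.array([[g['fx'],0,g['cx']],[0,g['fy'],g['cy']],[0,0,1.]]); g['D']=np.array(g['D'],float)
    g['R']=np.array(g['R']);g['t']=np.array(g['t']); return g
def ray(g,px,z):
    p=cv2.undistortPoints(np.array(px,float).reshape(-1,1,2),g['K'],g['D']).reshape(-1,2)
    d=np.c_[p,np.ones(len(p))]@g['R']; c=-g['R'].T@g['t']
    return c+d*((z-c[2])/d[:,2])[:,None]
def proj(g,X):
    return cv2.projectPoints(np.array(X,float).reshape(-1,3),cv2.Rodrigues(g['R'])[0],g['t'],g['K'],g['D'])[0].reshape(-1,2)
def save(g,f): cv2.imwrite('pics/'+f,g['frame'][:,:,::-1])
E
python3 - <<'E'
from h import *
for n in('scene','top'):
    g=grab(n);save(g,n+'0.png');print(n,-g['R'].T@g['t'],g['R'][2],g['fx'])
s=arm.state();print(s)
E
```

```text
scene [ 1.14355991 -0.04768572  0.98983393] [-0.50604621  0.02892926 -0.86202108] 553.7601253336286
top [ 0.45097008 -0.02545737  1.07255563] [ 0.16760917  0.00166378 -0.98585212] 495.481927871615
{'t': 0.1, 'qpos': array([-72.46291988,  17.85799255,   0.80188158,  86.6816134 ,
        -0.25420723,  75.58580973,  -1.55880068]), 'joint_vel': array([ 0.02850906, -0.02253754,  0.01524675, -0.26724684, -0.02836593,
       -0.06642239,  0.07716574]), 'tau': array([ 5.32040267e-04, -3.80856299e+01,  1.46599445e-01, -2.31244433e+01,
        1.23795829e-02,  8.00264126e-03,  9.21262597e-06]), 'ee_pos': array([0.18719949, 0.51646628, 0.23031738]), 'ee_rot': array([-1.79876400e+02,  3.19226584e-03,  1.60077060e+02]), 'wrist_force': array([-0.72525111, -0.21390133, -0.49730236]), 'moment': array([-0.0263054 , -0.04833982, -0.03062569]), 'gripper_force': 0.0, 'grip_width': 0.08524251521713415}
```

View pics/scene0.png

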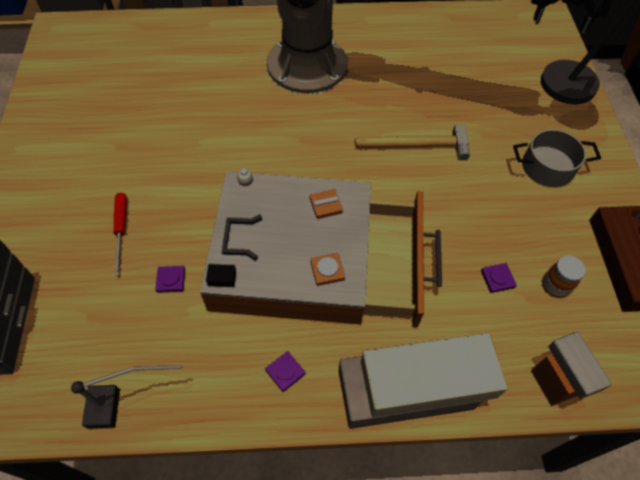

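View pics/top0.png

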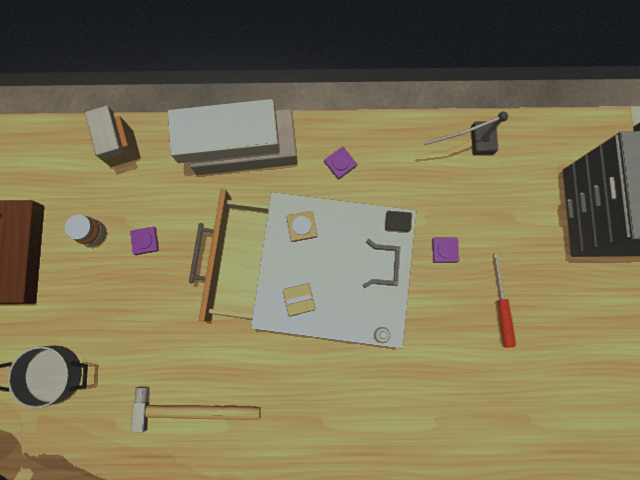

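The top view shows the round casting at (302,226), the bar casting at (299,299), the nest at (385,263) opening left, the drawer handle at (198,253), the charcoal at (398,221) and the pot at (382,335). The scene view agrees: round at (328,268), bar at (326,203).

```bash
cat > m.py <<'E'
from h import *
def comp(m,seed,r=30):
    n,l,st,c=cv2.connectedComponentsWithStats(m.astype(np.uint8)); 
    d=np.hypot(*(c-np.array(seed)).T); d[0]=1e9; d[st[:,4]<25]=1e9; i=d.argmin(); return (l==i).astype(np.uint8),c[i],st[i,4]
def hull(m): return cv2.convexHull(max(cv2.findContours(m,0,2)[0],key=len))
def tri(gs,ps):
    A=[];b=[]
    for g,p in zip(gs,ps):
        c=-g['R'].T@g['t']; d=ray(g,p,0)[0]-c; d/=np.linalg.norm(d); P=np.eye(3)-np.outer(d,d);A.append(P);b.append(P@c)
    return np.linalg.solve(sum(A),sum(b))
E
python3 - <<'E'
from m import *
G={n:grab(n) for n in('scene','top')}
H={n:cv2.cvtColor(g['frame'],cv2.COLOR_RGB2HSV).astype(int) for n,g in G.items()}
for n,pts in (('top',[(294,219),(302,226),(290,290),(299,299),(340,250),(330,320),(398,247),(398,221),(265,150),(240,260),(210,260),(198,253)]),('scene',[(318,262),(328,268),(316,210),(326,203),(280,210),(226,235),(221,275),(300,330),(438,260)])):
    print(n,[(p,H[n][p[1],p[0]].tolist()) for p in pts])
for n in H: 
    g=G[n];x0,y0,x1,y1=(185,180,425,355) if n=='top' else (195,160,455,330)
    cv2.imwrite(f'pics/{n}1.png',cv2.resize(g['frame'][y0:y1,x0:x1,::-1],None,fx=3,fy=3,interpolation=cv2.INTER_CUBIC))
E
```

```text
top [((294, 219), [24, 38, 162]), ((302, 226), [104, 19, 173]), ((290, 290), [26, 99, 162]), ((299, 299), [107, 26, 179]), ((340, 250), [49, 17, 169]), ((330, 320), [86, 11, 169]), ((398, 247), [15, 26, 100]), ((398, 221), [20, 49, 63]), ((265, 150), [21, 48, 75]), ((240, 260), [32, 83, 165]), ((210, 260), [14, 159, 162]), ((198, 253), [19, 83, 74])]
scene [((318, 262), [13, 72, 134]), ((328, 268), [40, 6, 134]), ((316, 210), [13, 186, 130]), ((326, 203), [12, 115, 100]), ((280, 210), [17, 48, 123]), ((226, 235), [8, 50, 41]), ((221, 275), [0, 39, 13]), ((300, 330), [20, 152, 134]), ((438, 260), [9, 46, 39])]
```

View pics/top1.png

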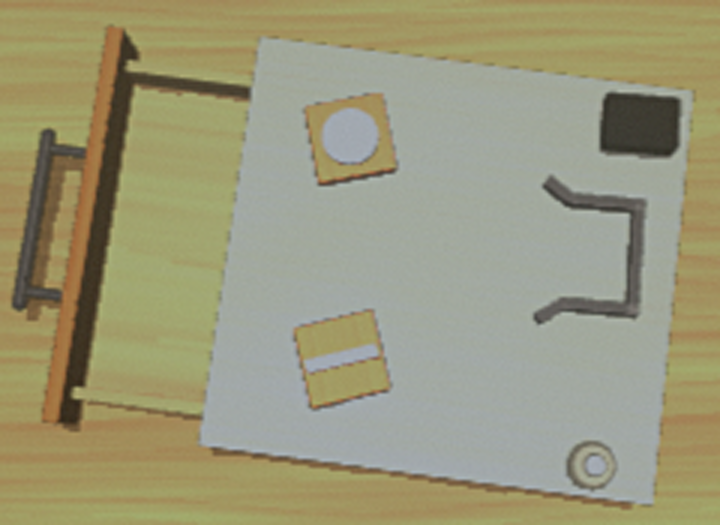

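View pics/scene1.png

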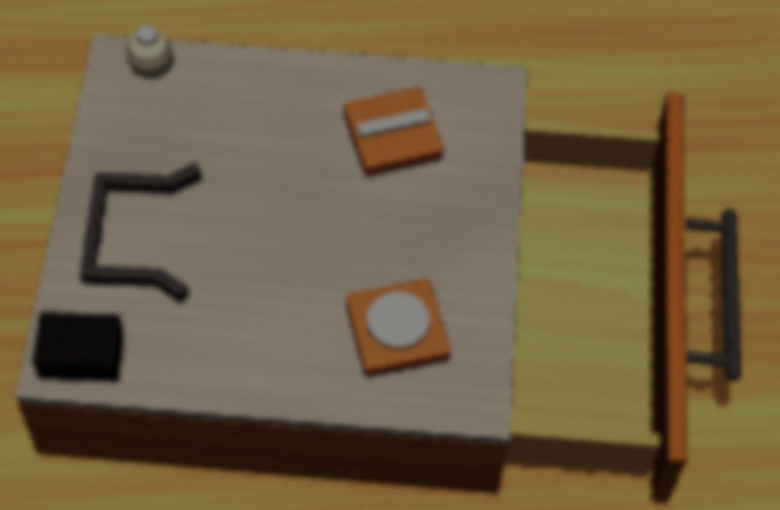

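The crops show the tags clearly: round at about (302,225) and bar at (299,299) in the top view. Their sides are tilted about 10° in the image. Charcoal and pot stand at the nest's back corners.

```bash
cat > meas.py <<'E'
from m import *
S={'top':dict(r=(302,225),b=(299,299),n=(387,263),k=(398,221),h=(198,253)),
   'scene':dict(r=(328,267),b=(326,203),n=(232,235),k=(221,275),h=(438,259))}
PL={'top':[(272,194),(415,211),(402,346),(253,327)],'scene':[(226,173),(370,183),(364,305),(202,292)]}
def measure(seeds=S,names='rb'):
    out={};G={n:grab(n) for n in S}
    for n,g in G.items():
        hsv=cv2.cvtColor(g['frame'],cv2.COLOR_RGB2HSV).astype(int); h,s,v=hsv[...,0],hsv[...,1],hsv[...,2]
        pm=cv2.erode(cv2.fillConvexPoly(np.zeros((480,640),np.uint8),np.array(PL[n]),1),np.ones((3,3)))
        cas=(s>(60 if n=='top' else 110))&(v>80)&(pm>0)
        dark=(v<(125 if n=='top' else 75))&(pm>0)
        for k in names:
            if k in 'rb':
                m,c,a=comp(cas,seeds[n][k]);hu=hull(m);f=cv2.fillConvexPoly(np.zeros_like(m),hu,1)
                tag=(f>0)&(s<(60 if n=='top' else 100))&(v>90); tm=cv2.erode(f,np.ones((3,3)))&tag
                M=cv2.moments(tm.astype(np.uint8),True);tc=(M['m10']/M['m00'],M['m01']/M['m00'])
                out[n,k]=dict(rect=cv2.minAreaRect(hu),area=a,tag=tc,hull=hu)
            elif k=='n':
                m,c,a=comp(dark,seeds[n][k]);out[n,k]=dict(area=a,hull=hull(m),poly=cv2.approxPolyDP(hull(m),3,True))
    return G,out
E
python3 - <<'E'
from meas import *
G,o=measure(names='rbn')
for k in'rb':
    P=tri([G['scene'],G['top']],[o['scene',k]['tag'],o['top',k]['tag']]);print(k,'tri tag',P.round(4),o['top',k]['tag'])
    for n in G:
        print(n,'tag@.103',ray(G[n],o[n,k]['tag'],.103)[0].round(4))
        w=ray(G[n],o[n,k]['hull'].reshape(-1,2),.099)[:,:2]; r=cv2.minAreaRect(w.astype(np.float32)); print('  rect',r, cv2.boxPoints(r).round(4).tolist())
for n in G:
    p=o[n,'n']['poly'].reshape(-1,2);print(n,'nest',o[n,'n']['area'],p.tolist(),ray(G[n],p,.097)[:,:2].round(4).tolist())
    print(' plate',ray(G[n],PL[n],.085)[:,:2].round(4).tolist())
hs={'top':[(201,226),(192,281)],'scene':[(438,232),(439,285)]}
for i in(0,1): print('handle end',tri([G['scene'],G['top']],[hs['scene'][i],hs['top'][i]]).round(4))
for n in G: print(n,ray(G[n],hs[n],.046)[:,:2].round(4).tolist())
c=[(272,194),(226,173)]
for a,b in zip([(272,193),(415,210),(402,346),(253,328)],[(364,305),(203,292),(226,173),(371,182)]): print('corner',tri([G['top'],G['scene']],[a,b]).round(4))
E
```

```text
r tri tag [0.656  0.0083 0.1021] (301.0890410958904, 224.98287671232876)
top tag@.103 [0.6558 0.008  0.103 ]
  rect ((0.6550115942955017, 0.007607746869325638), (0.05501359701156616, 0.05369726940989494), 10.324541091918945) [[0.6230999827384949, 0.029100000858306885], [0.6327999830245972, -0.02370000071823597], [0.6869000196456909, -0.013899999670684338], [0.677299976348877, 0.039000000804662704]]
scene tag@.103 [0.6565 0.0085 0.103 ]
  rect ((0.6575937271118164, 0.008127432316541672), (0.05496124550700188, 0.054239995777606964), 10.23813533782959) [[0.6256999969482422, 0.029899999499320984], [0.6353999972343445, -0.023399999365210533], [0.6894999742507935, -0.013700000010430813], [0.6797999739646912, 0.03970000147819519]]
b tri tag [0.509  0.0143 0.1027] (298.45238095238096, 298.8095238095238)
top tag@.103 [0.5089 0.0139 0.103 ]
  rect ((0.5084996223449707, 0.014078360050916672), (0.053865086287260056, 0.05371369048953056), 12.76473617553711) [[0.4763000011444092, 0.034299999475479126], [0.48820000886917114, -0.01810000091791153], [0.5407000184059143, -0.006200000178068876], [0.528
[... 388 characters left out ...]
, 239], [399, 246], [396, 285], [363, 286]] [[0.6269, -0.1255], [0.6119, -0.1869], [0.5342, -0.178], [0.533, -0.113]]
 plate [[0.7254, 0.0681], [0.686, -0.2244], [0.4159, -0.1871], [0.4558, 0.1044]]
scene nest 564 [[260, 215], [257, 258], [223, 254], [227, 218]] [[0.534, -0.1146], [0.6301, -0.1202], [0.6187, -0.1835], [0.5382, -0.1785]]
 plate [[0.4179, -0.1857], [0.4568, 0.1091], [0.729, 0.0706], [0.6899, -0.2208]]
handle end [0.6404 0.1947 0.1801]
handle end [ 0.5719  0.2871 -0.1634]
top [[0.6682, 0.2219], [0.5517, 0.2373]]
scene [[0.5566, 0.2409], [0.6759, 0.2232]]
corner [0.7282 0.0696 0.0832]
corner [ 0.6886 -0.2222  0.0829]
corner [ 0.4158 -0.1868  0.0825]
corner [0.454  0.1079 0.0844]
```

```bash
cat >> h.py <<'E'
from scipy.spatial.transform import Rotation as Ro
def tool(yaw): return Ro.from_euler('xyz',[180,0,yaw],degrees=True)
def mv(p0,y0,p1,y1):
    "shift/turn numbers for a move, tool vertical"
    d=tool(y0).inv().apply(np.array(p1)-p0)/.08; r=(tool(y0).inv()*tool(y1)).as_rotvec()/np.pi
    return d.round(3),r.round(4)
a0=np.radians(-97.6); PC=np.array([.5717,-.0579]); AX=np.array([np.cos(a0),np.sin(a0)]); AY=np.array([-AX[1],AX[0]])
def toP(w): d=np.asarray(w)[...,:2]-PC; return np.stack([d@AX,d@AY],-1)
def toW(p): p=np.asarray(p,float); return PC+p[...,:1]*AX+p[...,1:2]*AY
E
python3 - <<'E'
from meas import *
G={n:grab(n) for n in S}
for n,g in G.items():
    v=g['frame'].max(2).astype(int); pm=cv2.erode(cv2.fillConvexPoly(np.zeros((480,640),np.uint8),np.array(PL[n]),1),np.ones((3,3)))
    m,c,a=comp((v<(130 if n=='top' else 80))&(pm>0),S[n]['n']); ys,xs=np.nonzero(m)
    for z in (.097,):
        P=toP(ray(g,np.c_[xs,ys],z)); xm=P[:,0].max()
        bk=P[P[:,0]>xm-.009]; bk=bk[abs(bk[:,1]-np.median(bk[:,1]))<.032]
        print(n,'ext',P.min(0).round(4),P.max(0).round(4))
        si=P[(P[:,0]<xm-.012)&(P[:,0]>xm-.045)]; md=np.median(bk[:,1])
        for q,nm in((bk,'back'),(si[si[:,1]>md],'side+'),(si[si[:,1]<md],'side-')):
            l=cv2.fitLine(q.astype(np.float32),2,0,.01,.01).ravel(); print(nm,len(q),q.mean(0).round(4),'dir',np.degrees(np.arctan2(l[1],l[0])).round(1),'ext',q.min(0).round(4),q.max(0).round(4))
t=G['top']
print('panel top',toP(ray(t,[(223.3,189.3),(203.3,320)],.071)).round(4).tolist())
print('handle',toP(ray(t,[(201,226),(192,281)],.046)).round(4).tolist(), toP(ray(G['scene'],[(438,232),(439,285)],.046)).round(4).tolist())
print('r,b in P',toP([(.656,.0082),(.509,.0141)]))
for k,w in dict(k=[(386,213),(411,230)],p=[(376,328),(389,342)]).items(): print(k,toP(ray(t,w,.1)).round(4).tolist())
E
```

```text
top ext [ 0.0562 -0.0328] [0.127  0.0639]
back 123 [0.1219 0.0125] dir -89.1 ext [ 0.1181 -0.0176] [0.127  0.0449]
side+ 88 [0.0986 0.0511] dir 2.9 ext [0.0828 0.0455] [0.1149 0.0568]
side- 90 [ 0.0986 -0.0185] dir 1.5 ext [ 0.0822 -0.0239] [ 0.1143 -0.0129]
scene ext [ 0.0541 -0.0298] [0.1255 0.0709]
back 116 [0.1204 0.0184] dir -88.7 ext [ 0.1166 -0.0127] [0.1251 0.0505]
side+ 110 [0.0969 0.0561] dir 3.0 ext [0.0806 0.0492] [0.1135 0.0627]
side- 107 [ 0.0965 -0.0134] dir 2.9 ext [ 0.0805 -0.0208] [ 0.1132 -0.0064]
panel top [[-0.2496, 0.1372], [-0.2481, -0.1349]]
handle [[-0.2901, 0.0586], [-0.29, -0.0589]] [[-0.2941, -0.0545], [-0.2924, 0.0662]]
r,b in P [[-0.07666856  0.07481732]
 [-0.06307504 -0.07167167]]
k [[0.0899, 0.1203], [0.1429, 0.0916]]
p [[0.0931, -0.1092], [0.1207, -0.1326]]
```

The nest is at platform (0.091, 0.017), turned about +2°, and the drawer is open about 95 mm. The bar casting is first, so I'm moving towards it.

step_arm(translation=[[-0.5, -0.38, 0], [-0.99, -0.755, 0], [-0.99, -0.755, 0]], rotation=[[0, 0, 0], [0, 0, 0], [0, 0, 0]], claw=1, squeeze=30)

```text
t: 0.78
ee_pos: [0.2451, 0.4296, 0.2316]
ee_rot: [-180.0, 0.1, 159.6]
wrist_force: [0.1, 0.8, -0.2]
grip_width: 0.0855
gripper_force: 0.0
```

step_arm(translation=[[-0.5, -0.38, 0], [-1, -0.76, 0], [-1, -0.76, 0]], rotation=[[0, 0, 0], [0, 0, 0], [0, 0, 0]])

```text
t: 1.15
ee_pos: [0.2985, 0.3459, 0.2317]
ee_rot: [-180.0, 0.1, 159.6]
wrist_force: [-0.1, 0.7, -0.2]
grip_width: 0.0857
gripper_force: 0.0
```

step_arm(translation=[[-0.5, -0.38, 0], [-1, -0.76, 0], [-1, -0.76, 0]], rotation=[[0, 0, 0], [0, 0, 0], [0, 0, 0]])

```text
t: 1.52
ee_pos: [0.3524, 0.2621, 0.2316]
ee_rot: [180.0, 0.1, 159.7]
wrist_force: [0.1, 0.8, 1.0]
grip_width: 0.0856
gripper_force: 0.0
```

step_arm(translation=[[-0.5, -0.38, 0], [-1, -0.76, 0], [-1, -0.76, 0]], rotation=[[0, 0, 0], [0, 0, 0], [0, 0, 0]])

```text
t: 1.9
ee_pos: [0.4066, 0.178, 0.2316]
ee_rot: [-180.0, 0.1, 159.7]
wrist_force: [-0.4, 1.2, -0.0]
grip_width: 0.0855
gripper_force: 0.0
```

step_arm(translation=[[-0.5, -0.38, 0], [-1, -0.76, 0], [-1, -0.76, 0], [-1, -0.76, 0]], rotation=[[0, 0, 0], [0, 0, 0], [0, 0, 0], [0, 0, 0]])

```text
t: 2.4
ee_pos: [0.4588, 0.0984, 0.2311]
ee_rot: [179.9, -0.1, 160.3]
wrist_force: [0.7, 0.8, 0.3]
grip_width: 0.0856
gripper_force: 0.0
```

```bash
python3 -c "
from h import *
print(mv([.4588,.0984,.2311],160.1,[.509,.0142,.155],102.8))
print(mv([.509,.0142,.155],102.8,[.509,.0142,.087],102.8))"
```

```text
(array([-0.948, -0.776,  0.951]), array([-0.    , -0.    ,  0.3183]))
(array([ 0.  , -0.  ,  0.85]), array([0., 0., 0.]))
```

step_arm(translation=[[-0.5, -0.4, 0.3], [-0.948, -0.776, 0.6], [-0.948, -0.776, 0.95], [-0.948, -0.776, 0.95], [-0.948, -0.776, 0.95], [-0.948, -0.776, 0.95], [-0.948, -0.776, 0.95], [-0.948, -0.776, 0.95]], rotation=[[0, 0, 0.05], [0, 0, 0.1], [0, 0, 0.16], [0, 0, 0.22], [0, 0, 0.28], [0, 0, 0.318], [0, 0, 0.318], [0, 0, 0.318]])

```text
t: 3.4
ee_pos: [0.5093, 0.0132, 0.1552]
ee_rot: [-180.0, -0.1, 103.1]
wrist_force: [0.3, 0.7, 0.0]
grip_width: 0.0852
gripper_force: 0.0
```

Descending, then closing on the bar casting.

step_arm(translation=[[0, 0, 0.4], [0, 0, 0.8], [0, 0, 0.85], [0, 0, 0.85]], rotation=[[0, 0, 0], [0, 0, 0], [0, 0, 0], [0, 0, 0]])

```text
t: 3.9
ee_pos: [0.5099, 0.0116, 0.0879]
ee_rot: [180.0, -0.0, 102.9]
wrist_force: [-0.2, -0.7, 0.4]
grip_width: 0.0858
gripper_force: 0.0
```

step_arm(translation=[[0, 0, 0], [0, 0, 0], [0, 0, 0], [0, 0, 0], [0, 0, 0], [0, 0, 0]], rotation=[[0, 0, 0], [0, 0, 0], [0, 0, 0], [0, 0, 0], [0, 0, 0], [0, 0, 0]], claw=0.3, squeeze=30)

```text
t: 4.65
ee_pos: [0.5104, 0.0115, 0.0887]
ee_rot: [179.9, -0.0, 102.8]
wrist_force: [-0.5, 0.1, 5.9]
grip_width: 0.0531
gripper_force: 32.3
```

```bash
python3 -c "
from h import *
s=arm.state();print(s['ee_pos'],s['ee_rot'])
p=s['ee_pos'];q=toP(p);print(q)
w1=toW([-.125,-.045]);w2=toW([-.196,-.04])
print(mv(p,102.8,[*w1,p[2]],82.4)); print(mv([*w1,p[2]],82.4,[*w2,p[2]],82.4))"
```

```text
[0.51038369 0.01145397 0.08867055] [ 1.79865852e+02 -7.13725090e-03  1.02844507e+02]
[-0.06063526 -0.06995019]
(array([0.645, 0.573, 0.   ]), array([ 0.    , -0.    ,  0.1133]))
(array([0.888, 0.063, 0.   ]), array([0., 0., 0.]))
```

step_arm(translation=[[0, 0, -0.015], [0.1, 0.1, -0.015], [0.2, 0.2, -0.015], [0.32, 0.3, -0.015], [0.44, 0.4, -0.015], [0.55, 0.5, -0.015], [0.645, 0.573, -0.015], [0.645, 0.573, -0.015]], rotation=[[0, 0, 0], [0, 0, 0.02], [0, 0, 0.04], [0, 0, 0.06], [0, 0, 0.08], [0, 0, 0.1], [0, 0, 0.113], [0, 0, 0.113]])

```text
t: 5.65
ee_pos: [0.5432, 0.072, 0.0887]
ee_rot: [179.9, 0.0, 82.5]
wrist_force: [-0.2, 0.2, 1.9]
grip_width: 0.0533
gripper_force: 32.2
```

step_arm(translation=[[0.2, 0, 0], [0.4, 0, 0], [0.6, 0, 0], [0.8, 0.06, 0], [0.89, 0.06, 0], [0.89, 0.06, 0], [0.89, 0.06, 0]], rotation=[[0, 0, 0], [0, 0, 0], [0, 0, 0], [0, 0, 0], [0, 0, 0], [0, 0, 0], [0, 0, 0]])

```text
t: 6.52
ee_pos: [0.5564, 0.141, 0.0883]
ee_rot: [-180.0, 0.0, 82.4]
wrist_force: [-0.3, -0.8, -2.0]
grip_width: 0.0527
gripper_force: 32.0
```

```bash
python3 -c "
from h import *
s=arm.state();print(s['ee_pos'],s['ee_rot'],toP(s['ee_pos']),s['grip_width'],s['wrist_force'])
g=grab('top'); cv2.imwrite('pics/top2.png',cv2.resize(g['frame'][150:370,150:440,::-1],None,fx=2.5,fy=2.5))"
```

```text
[0.55644662 0.14101537 0.08827592] [-1.79969822e+02  4.86186945e-02  8.24387238e+01] [-0.19515065 -0.04142722] 0.05266453095437937 [-0.31612666 -0.77113988 -1.9555371 ]
```

View pics/top2.png

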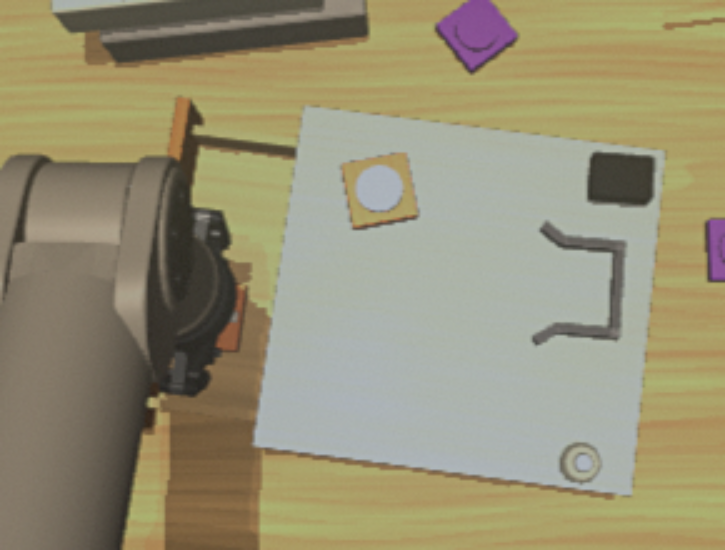

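The casting's edge shows at crop (240,320), between the jaws and clear of the plate edge over the drawer. I'm lowering it and releasing.

step_arm(translation=[[0, 0, 0.25], [0, 0, 0.5], [0, 0, 0.5]], rotation=[[0, 0, 0], [0, 0, 0], [0, 0, 0]])

```text
t: 6.95
ee_pos: [0.555, 0.1409, 0.047]
ee_rot: [-179.8, 0.1, 82.4]
wrist_force: [0.1, 0.3, -1.4]
grip_width: 0.0531
gripper_force: 32.4
```

step_arm(translation=[[0, 0, 0], [0, 0, 0], [0, 0, 0]], rotation=[[0, 0, 0], [0, 0, 0], [0, 0, 0]], claw=0.8)

```text
t: 7.32
ee_pos: [0.5576, 0.142, 0.0496]
ee_rot: [179.9, -0.1, 82.5]
wrist_force: [0.7, -0.6, -0.8]
grip_width: 0.0683
gripper_force: 0.0
```

step_arm(translation=[[0, 0, -0.5], [0, 0, -1], [0, 0, -1]], rotation=[[0, 0, 0], [0, 0, 0], [0, 0, 0]])

```text
t: 7.7
ee_pos: [0.56, 0.1421, 0.1328]
ee_rot: [179.5, -0.2, 82.5]
wrist_force: [0.4, -0.3, -0.4]
grip_width: 0.0684
gripper_force: 0.0
```

step_arm(translation=[[0.4, 0.25, 0], [0.8, 0.5, 0], [0.8, 0.5, 0]], rotation=[[0, 0, 0], [0, 0, 0], [0, 0, 0]], claw=0)

```text
t: 8.07
ee_pos: [0.6049, 0.204, 0.127]
ee_rot: [-179.9, -0.1, 82.8]
wrist_force: [-0.5, -0.1, -0.3]
grip_width: 0.014
gripper_force: 0.0
```

step_arm(translation=[[0.4, 0, 0], [0.83, 0, 0], [0.83, 0, 0], [0.83, 0, 0]], rotation=[[0, 0, 0], [0, 0, 0], [0, 0, 0], [0, 0, 0]])

```text
t: 8.57
ee_pos: [0.613, 0.264, 0.128]
ee_rot: [-180.0, 0.1, 82.4]
wrist_force: [0.4, 0.6, -0.8]
grip_width: 0.0004
gripper_force: 0.0
```

```bash
python3 -c "
from h import *
s=arm.state();print(s['ee_pos'],s['ee_rot'],toP(s['ee_pos']),s['grip_width'],s['wrist_force'])
g=grab('scene'); cv2.imwrite('pics/sc2.png',cv2.resize(g['frame'][120:350,190:480,::-1],None,fx=2.5,fy=2.5))"
```

```text
[0.61298669 0.26399742 0.12802337] [-1.79958148e+02  1.29362241e-01  8.24155290e+01] [-0.32453015 -0.00164898] 0.0004449665725149797 [ 0.42770315  0.58010892 -0.77062515]
```

View pics/sc2.png

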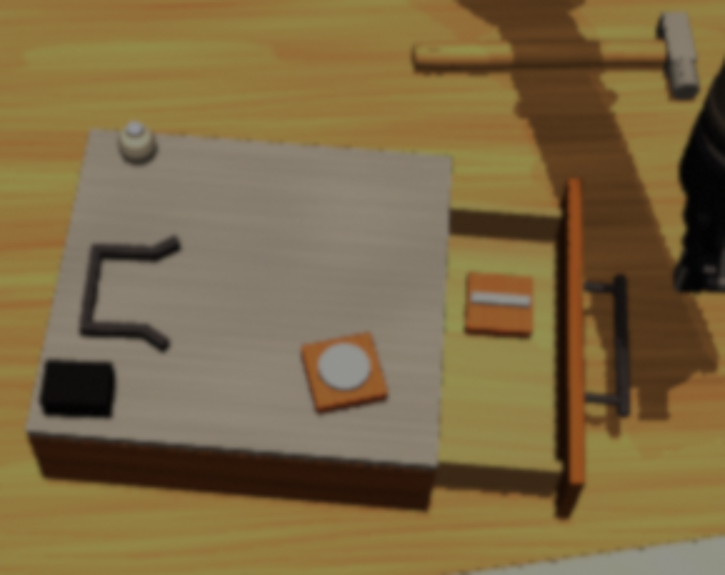

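The bar casting lies flat in the drawer at crop (500,303). Next I descend in front of the handle and push.

step_arm(translation=[[0, 0, 0.5], [0, 0, 1], [0, 0, 1]], rotation=[[0, 0, 0], [0, 0, 0], [0, 0, 0]])

```text
t: 9.0
ee_pos: [0.6102, 0.2631, 0.045]
ee_rot: [-179.6, 0.3, 82.3]
wrist_force: [-0.8, 0.2, -0.2]
grip_width: -0.0005
gripper_force: 0.0
```

step_arm(translation=[[0, 0, 0.2], [0, 0, 0.2], [-0.1, 0, 0.2], [-0.2, 0, 0.2], [-0.3, 0, 0.2], [-0.4, 0, 0.2], [-0.5, 0, 0.2], [-0.6, 0, 0.2], [-0.7, 0, 0.2], [-0.8, 0, 0.2], [-0.8, 0, 0.2]], rotation=[[0, 0, 0], [0, 0, 0], [0, 0, 0], [0, 0, 0], [0, 0, 0], [0, 0, 0], [0, 0, 0], [0, 0, 0], [0, 0, 0], [0, 0, 0], [0, 0, 0]])

```text
t: 10.38
ee_pos: [0.6045, 0.2001, 0.0321]
ee_rot: [-179.9, 0.1, 82.4]
wrist_force: [-0.9, -0.1, 0.5]
grip_width: 0.0002
gripper_force: 0.0
```

step_arm(translation=[[-0.1, 0, 0], [-0.2, 0, 0], [-0.3, 0, 0], [-0.4, 0, 0], [-0.5, 0, 0], [-0.55, 0, 0], [-0.58, 0, 0], [-0.6, 0, 0], [-0.62, 0, 0], [-0.64, 0, 0], [-0.66, 0, 0]], rotation=[[0, 0, 0], [0, 0, 0], [0, 0, 0], [0, 0, 0], [0, 0, 0], [0, 0, 0], [0, 0, 0], [0, 0, 0], [0, 0, 0], [0, 0, 0], [0, 0, 0]])

```text
t: 11.75
ee_pos: [0.5984, 0.1541, 0.0326]
ee_rot: [180.0, -0.3, 82.6]
wrist_force: [0.4, 8.1, -2.2]
grip_width: -0.0002
gripper_force: 4.0
```

```bash
python3 -c "
from h import *
s=arm.state();print(toP(s['ee_pos']),s['wrist_force'])"
```

```text
[-0.21367001 -0.00154515] [ 0.35266264  8.05896826 -2.24391401]
```

step_arm(translation=[[-0.03, 0, 0], [-0.06, 0, 0], [-0.06, 0, 0], [-0.06, 0, 0]], rotation=[[0, 0, 0], [0, 0, 0], [0, 0, 0], [0, 0, 0]])

```text
t: 12.25
ee_pos: [0.5984, 0.1541, 0.0327]
ee_rot: [179.9, -0.6, 82.8]
wrist_force: [1.1, 11.0, -3.7]
grip_width: 0.0003
gripper_force: 6.0
```

```bash
python3 -c "
from h import *
s=arm.state();print(toP(s['ee_pos']),s['wrist_force'])"
```

```text
[-0.21362382 -0.00158714] [ 1.10786203 10.98772369 -3.7197125 ]
```

The drawer is at its stop: 11 N with no motion. Backing off and up.

step_arm(translation=[[0.3, 0, 0], [0.4, 0, 0], [0.4, 0, -0.5], [0.4, 0, -1], [0.4, 0, -1], [0.4, 0, -1]], rotation=[[0, 0, 0], [0, 0, 0], [0, 0, 0], [0, 0, 0], [0, 0, 0], [0, 0, 0]])

```text
t: 13.0
ee_pos: [0.6016, 0.1756, 0.1122]
ee_rot: [-180.0, 0.1, 82.4]
wrist_force: [-0.5, -0.3, -0.9]
grip_width: 0.0004
gripper_force: 0.0
```

```bash
cat > now.py <<'E'
from meas import *
E
python3 - <<'E'
from meas import *
s=arm.state();p=s['ee_pos'];print(p,s['ee_rot'])
G,o=measure(names='r')
print(tri([G['scene'],G['top']],[o['scene','r']['tag'],o['top','r']['tag']]), [cv2.minAreaRect(ray(G[n],o[n,'r']['hull'].reshape(-1,2),.099)[:,:2].astype(np.float32)) for n in G])
w=[.656,.0083]; m=(p+[*w,.15])/2
print(mv(p,s['ee_rot'][2],m,100.3)); print(mv(m,100.3,[*w,.15],100.3)); save(G['scene'],'sc3.png')
E
```

```text
[0.60158545 0.17564454 0.11224787] [-1.79992467e+02  7.17547163e-02  8.24170352e+01]
[0.65601437 0.00821852 0.10206699] [((0.6550115942955017, 0.007607746869325638), (0.05501359701156616, 0.05369726940989494), 10.324541091918945), ((0.6575602293014526, 0.008180685341358185), (0.05481947958469391, 0.05427025258541107), 10.022184371948242)]
(array([-0.992,  0.475, -0.236]), array([-0.    ,  0.    , -0.0993]))
(array([-1.09 ,  0.148, -0.236]), array([0., 0., 0.]))
```

step_arm(translation=[[-0.2, 0.1, -0.47], [-0.6, 0.3, -0.47], [-1, 0.475, -0.47], [-1, 0.475, -0.47]], rotation=[[0, 0, -0.03], [0, 0, -0.06], [0, 0, -0.099], [0, 0, -0.099]], claw=1)

```text
t: 13.6
ee_pos: [0.6289, 0.0868, 0.1491]
ee_rot: [-179.9, 0.2, 99.9]
wrist_force: [0.2, 0.7, 0.5]
grip_width: 0.0727
gripper_force: 0.0
```

step_arm(translation=[[-0.5, 0.07, 0], [-1, 0.148, 0], [-1, 0.148, 0], [-1, 0.148, 0]], rotation=[[0, 0, 0], [0, 0, 0], [0, 0, 0], [0, 0, 0]])

```text
t: 14.1
ee_pos: [0.6543, 0.0181, 0.149]
ee_rot: [-179.9, -0.1, 100.3]
wrist_force: [-0.1, 0.3, -0.6]
grip_width: 0.0854
gripper_force: 0.0
```

```bash
python3 - <<'E'
from h import *
s=arm.state();p=s['ee_pos'];print(p,s['ee_rot']);print(mv(p,s['ee_rot'][2],[.656,.0083,.0885],100.3))
E
```

```text
[0.65428554 0.01806563 0.14895258] [-1.79898808e+02 -1.17652768e-01  1.00349846e+02]
(array([-0.124, -0.001,  0.756]), array([ 0.    , -0.    ,  0.0003]))
```

step_arm(translation=[[-0.124, 0, 0.3], [-0.124, 0, 0.6], [-0.124, 0, 0.75], [-0.124, 0, 0.75], [-0.124, 0, 0.75]], rotation=[[0, 0, 0], [0, 0, 0], [0, 0, 0], [0, 0, 0], [0, 0, 0]])

```text
t: 14.72
ee_pos: [0.6574, 0.0072, 0.0911]
ee_rot: [179.9, 0.0, 100.4]
wrist_force: [0.2, 0.2, -0.1]
grip_width: 0.0853
gripper_force: 0.0
```

step_arm(translation=[[0, 0, 0], [0, 0, 0], [0, 0, 0], [0, 0, 0], [0, 0, 0], [0, 0, 0]], rotation=[[0, 0, 0], [0, 0, 0], [0, 0, 0], [0, 0, 0], [0, 0, 0], [0, 0, 0]], claw=0.3)

```text
t: 15.48
ee_pos: [0.6573, 0.0064, 0.0912]
ee_rot: [179.9, 0.0, 100.3]
wrist_force: [0.1, 0.4, 5.9]
grip_width: 0.0527
gripper_force: 32.3
```

```bash
cat >> h.py <<'E'
an=a0+np.radians(2.2); NO=toW([.091,.0172]); NX=np.array([np.cos(an),np.sin(an)]); NY=np.array([-NX[1],NX[0]])
def nW(x,y): return NO+x*NX+y*NY
def toN(w): d=np.asarray(w)[...,:2]-NO; return np.stack([d@NX,d@NY],-1)
E
python3 - <<'E'
from h import *
s=arm.state();p=s['ee_pos'];print(p,s['ee_rot'],s['wrist_force'],toN(p),NO,np.degrees(an))
yn=np.degrees(an)+180
w=nW(-.052,0);m=nW(-.108,.026)
print(mv(p,s['ee_rot'][2],[*m,p[2]],yn));print(mv([*m,p[2]],yn,[*w,p[2]],yn))
E
```

```text
[0.65729452 0.00635715 0.09124849] [1.79904169e+02 1.35410693e-02 1.00317718e+02] [0.08701404 0.37954869 5.93046524] [-0.16362033  0.06547349] [ 0.57671358 -0.15037542] -95.39999999999999
(array([-0.536, -0.663, -0.   ]), array([-0.    , -0.    ,  0.0873]))
(array([-0.7  , -0.325, -0.   ]), array([0., 0., 0.]))
```

step_arm(translation=[[-0.1, -0.1, 0], [-0.2, -0.2, 0], [-0.3, -0.35, 0], [-0.4, -0.5, 0], [-0.536, -0.663, 0], [-0.536, -0.663, 0]], rotation=[[0, 0, 0.02], [0, 0, 0.04], [0, 0, 0.06], [0, 0, 0.08], [0, 0, 0.087], [0, 0, 0.087]])

```text
t: 16.23
ee_pos: [0.6114, -0.0471, 0.0912]
ee_rot: [180.0, 0.0, 84.5]
wrist_force: [-1.4, -0.4, 7.9]
grip_width: 0.0527
gripper_force: 32.5
```

step_arm(translation=[[-0.1, -0.1, 0], [-0.25, -0.2, 0], [-0.4, -0.3, 0], [-0.55, -0.325, 0], [-0.7, -0.325, 0], [-0.7, -0.325, 0], [-0.7, -0.325, 0]], rotation=[[0, 0, 0], [0, 0, 0], [0, 0, 0], [0, 0, 0], [0, 0, 0], [0, 0, 0], [0, 0, 0]])

```text
t: 17.1
ee_pos: [0.5812, -0.098, 0.0912]
ee_rot: [180.0, -0.1, 84.6]
wrist_force: [-0.4, 2.2, 7.6]
grip_width: 0.0526
gripper_force: 32.6
```

```bash
python3 - <<'E'
from h import *
s=arm.state();p=s['ee_pos'];print(p,s['ee_rot'],s['wrist_force'],toN(p),s['grip_width'])
g=grab('top'); h=grab('scene')
cv2.imwrite('pics/t4.png',np.vstack([cv2.resize(i[:,:,::-1],(600,300)) for i in (g['frame'][190:350,230:430],h['frame'][160:310,195:395])]))
E
```

```text
[ 0.58124625 -0.09804095  0.09119061] [ 1.79952253e+02 -9.68096434e-02  8.46422624e+01] [-0.36193861  2.23408972  7.60920369] [-0.05252877 -0.00041255] 0.052629669827876785
```

View pics/t4.png

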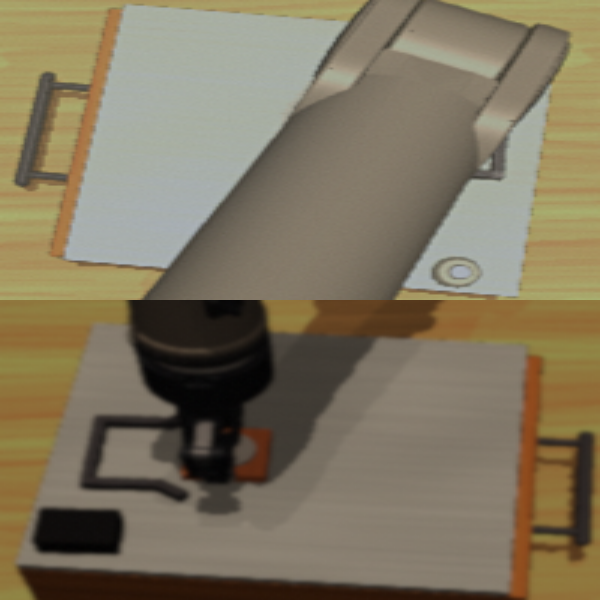

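The drawer is shut, and the casting is held square in front of the nest mouth (lower view, (265,455)). I'll release, go behind it and push with the fingertips spread.

step_arm(translation=[[0, 0, 0], [0, 0, 0], [0, 0, 0], [0, 0, -0.25], [0, 0, -0.5], [0, 0, -0.5]], rotation=[[0, 0, 0], [0, 0, 0], [0, 0, 0], [0, 0, 0], [0, 0, 0], [0, 0, 0]], claw=0.8)

```text
t: 17.95
ee_pos: [0.582, -0.0993, 0.1313]
ee_rot: [179.8, 0.0, 84.6]
wrist_force: [0.2, -0.0, 0.3]
grip_width: 0.0685
gripper_force: 0.0
```

step_arm(translation=[[0.35, 0, 0], [0.75, 0, 0], [0.75, 0, 0], [0.75, 0, 0]], rotation=[[0, 0, 0], [0, 0, 0], [0, 0, 0], [0, 0, 0]], claw=0.2)

```text
t: 18.45
ee_pos: [0.5859, -0.0396, 0.1292]
ee_rot: [-179.9, 0.1, 84.6]
wrist_force: [0.0, -0.5, -0.8]
grip_width: 0.0171
gripper_force: 0.0
```

step_arm(translation=[[0, 0, 0.25], [0, 0, 0.52], [0, 0, 0.52], [-0.1, 0, 0.52], [-0.2, 0, 0.52], [-0.3, 0, 0.52], [-0.4, 0, 0.52], [-0.5, 0, 0.52], [-0.6, 0, 0.52], [-0.6, 0, 0.52]], rotation=[[0, 0, 0], [0, 0, 0], [0, 0, 0], [0, 0, 0], [0, 0, 0], [0, 0, 0], [0, 0, 0], [0, 0, 0], [0, 0, 0], [0, 0, 0]])

```text
t: 19.7
ee_pos: [0.5817, -0.0887, 0.0884]
ee_rot: [-180.0, 0.1, 84.5]
wrist_force: [0.2, -0.3, -0.8]
grip_width: 0.017
gripper_force: 0.0
```

```bash
python3 - <<'E'
from h import *
s=arm.state();p=s['ee_pos'];print(p,s['ee_rot'],s['wrist_force'],toN(p),s['grip_width'])
E
```

```text
[ 0.5817186  -0.08870258  0.08842845] [-1.79988893e+02  1.14594209e-01  8.45408942e+01] [ 0.24751161 -0.31052021 -0.7713581 ] [-0.06187015 -0.00082112] 0.01697137507404664
```

Another 24 mm to go (0.3). Slow approach.

step_arm(translation=[[-0.08, 0, 0], [-0.16, 0, 0], [-0.22, 0, 0], [-0.26, 0, 0], [-0.3, 0, 0], [-0.32, 0, 0], [-0.34, 0, 0], [-0.36, 0, 0], [-0.36, 0, 0]], rotation=[[0, 0, 0], [0, 0, 0], [0, 0, 0], [0, 0, 0], [0, 0, 0], [0, 0, 0], [0, 0, 0], [0, 0, 0], [0, 0, 0]])

```text
t: 20.82
ee_pos: [0.5801, -0.1113, 0.0884]
ee_rot: [-180.0, -0.3, 84.8]
wrist_force: [0.0, 6.9, 0.5]
grip_width: 0.0172
gripper_force: 3.3
```

```bash
python3 - <<'E'
from h import *
s=arm.state();p=s['ee_pos'];print(p,s['ee_rot'],s['wrist_force'],toN(p),s['grip_width'])
E
```

```text
[ 0.58006353 -0.11133551  0.08842508] [-179.97464686   -0.30154565   84.80442255] [0.01383043 6.87583188 0.50030803] [-0.03918191 -0.00033889] 0.017188060911442177
```

step_arm(translation=[[-0.05, 0, 0], [-0.08, 0, 0], [-0.08, 0, 0]], rotation=[[0, 0, 0], [0, 0, 0], [0, 0, 0]])

```text
t: 21.2
ee_pos: [0.5801, -0.1114, 0.0884]
ee_rot: [-179.9, -0.8, 85.0]
wrist_force: [-0.2, 13.9, 3.3]
grip_width: 0.0172
gripper_force: 7.0
```

step_arm(translation=[[0.3, 0, 0], [0.5, 0, 0], [0.5, 0, -0.5], [0.5, 0, -1], [0.5, 0, -1]], rotation=[[0, 0, 0], [0, 0, 0], [0, 0, 0], [0, 0, 0], [0, 0, 0]])

```text
t: 21.82
ee_pos: [0.5852, -0.084, 0.1725]
ee_rot: [179.5, 0.1, 84.6]
wrist_force: [0.3, -0.6, -0.7]
grip_width: 0.0169
gripper_force: 0.0
```

step_arm(translation=[[0.5, 0, 0], [1, 0, 0], [1, 0, 0]], rotation=[[0, 0, 0], [0, 0, 0], [0, 0, 0]])

```text
t: 22.2
ee_pos: [0.5899, 0.0031, 0.1669]
ee_rot: [-179.9, -0.1, 85.1]
wrist_force: [0.1, -0.4, -0.1]
grip_width: 0.0174
gripper_force: 0.0
```

step_arm(translation=[[0.5, 0, 0], [1, 0, 0], [1, 0, 0]], rotation=[[0, 0, 0], [0, 0, 0], [0, 0, 0]])

```text
t: 22.58
ee_pos: [0.5972, 0.0815, 0.1671]
ee_rot: [-179.9, -0.1, 85.0]
wrist_force: [0.3, -0.6, 0.1]
grip_width: 0.0171
gripper_force: 0.0
```

```bash
python3 - <<'E'
from h import *
s=arm.state();p=s['ee_pos'];print(p,s['t'],s['wrist_force'])
g=grab('top'); h=grab('scene')
cv2.imwrite('pics/t5.png',np.vstack([cv2.resize(i[:,:,::-1],(600,300),interpolation=2) for i in (g['frame'][195:355,180:420],h['frame'][160:310,195:455])]))
for n,G in(('top',g),('scene',h)):
    f=G['frame'].astype(int); print(n, proj(G,[[*nW(0,0),.103]]))
E
```

```text
[0.59717631 0.08148865 0.16714669] 22.575 [ 0.2605158  -0.63742926  0.097763  ]
top [[381.62496807 263.33496884]]
scene [[240.87564012 232.58488242]]
```

View pics/t5.png

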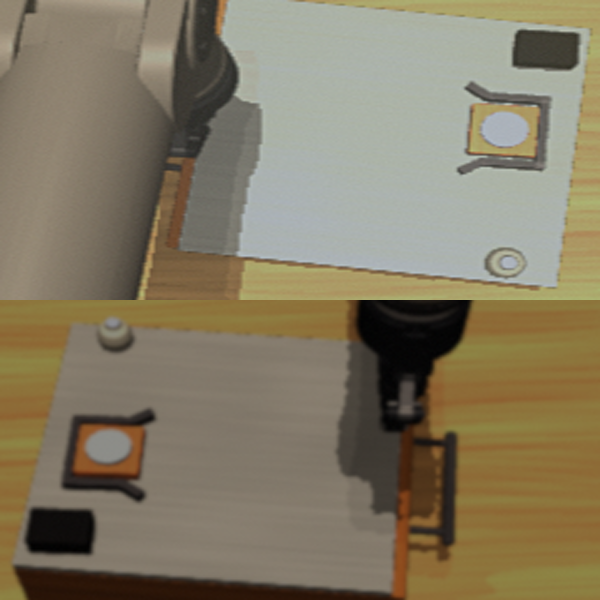

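The casting sits square against the back stop, with its tag at top pixel (382,264) against (381.6,263.3) expected. The drawer panel is flush with the platform and the bystanders are in place. One numeric check of the handle, then I hand in.

```bash
python3 - <<'E'
from h import *
h=grab('scene'); x=toP(ray(h,[(390,255)],.046))[0]; print(x,'shut expected -0.195')
if abs(x[0]+.195)<.006: print(arm.job_done())
E
```

```text
[-0.1979879   0.00792568] shut expected -0.195
the job is handed in; nothing more can be done
None
```

The job is handed in, with no verdict returned: the round-tagged casting is seated in the nest, the bar-tagged one is in the drawer, the drawer was pushed to its stop (handle reads 3 mm from its expected shut position, within camera error), and the charcoal block and flux pot look unmoved (I didn't recheck the screwdriver, but the arm never went near it).

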